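Load a trackball into the test nest and bring the reading head over it

TASK

Nudge the loose larger ball across the test deck, rolling it without ever lifting it, until it drops into the empty nest hole near the curved rod. Then slide the reading head along its curved rod until its ring is centred over the seated ball, and let go. Do not disturb the processor rack, the small jar or the smaller parked ball.

Things in the scene. Friction and masses are not known exactly. Their poses are not given: they have to be found in the camera images.
- deck: Fixed light-grey deck lying flat on the bench, 260 mm (its x) by 480 mm (its y), its rolling surface 12 mm above the bench; origin at the centre of its underside. A black rim 6 mm wide along its four edges stands 6 mm above the surface. A curved steel rod (see arc_centre) stands over its +y end.
- arc_centre (a point): Centre of the rod's arc, on the deck's surface 80 mm from its middle along its +y; axes as the deck's. The level rod, 10 mm thick, is bent to 120 mm radius about it, from 27 to 162 degrees (from deck x towards deck y), its axis 45 mm above the surface, with a post of 14 mm diameter, 53 mm high, at each end. Nothing stands at this point.
- nest (a point): The nest: centre, at surface level, of a round 27 mm hole with a black bottom in the deck, inside the rod's curve, 55 mm from arc_centre, 130 degrees from deck x towards deck y. The ball rests on its rim about 6 mm lower than on the deck (its centre about 10 mm above the surface) and stays once dropped in.
- ball_center (a point): Centre of the larger loose ball: white, 34 mm diameter, about 35 g. It rolls on the deck with noticeable rolling drag: from 0.1 m/s it stops by itself within about 10 mm.
- head (a joint): Angle (rad) of the reading head about the vertical through arc_centre, 0 to 1.9; grows counter-clockwise seen from above, towards the nest. At 1.571 the ring is centred over the nest, with no stop or catch there. Friction holds the head where it is left; sliding it takes about 1 to 2 N at the tab.
- tab (a point): Centre of the head's upright grey finger tab, 14 mm thick along the rod, 28 mm wide radially, from 57 to 97 mm above the deck; this point is 80 mm above the deck, 120 mm from arc_centre. Axes: x radially outward, y along the rod (growing joint angle), z up. Below it, 33 to 57 mm above the deck, is the bored slider block, 30 mm radially by 34 mm along the rod.
- ring (a point): Centre of the head's flat metal ring, 40 mm outside and 26 mm inside diameter, its underside 38 mm and its top 48 mm above the deck, carried on a 14 mm wide arm inwards from the slider block, 55 mm from the arc's axis. It clears the seated and the rolling ball below it.
- rack: Black rack strip, 90 mm (its x) by 22 mm (its y) by 18 mm high, with two processors standing in it to 45 mm high; loose, about 350 g; origin at the centre of its underside, on the deck. Not to be disturbed.
- jar: Small round grey jar with a black cap, 32 mm diameter, 36 mm high, about 120 g, loose; origin at the centre of its underside, on the deck. Not to be disturbed.
- small_ball_center (a point): Centre of a smaller white ball, 25 mm diameter, parked in a 19 mm dimple of the deck, its top about 21 mm above the surface. Not to be disturbed.
Things that resemble listed ones, but are neither listed nor needed, are in the scene too. Leave any green or orange look-alike of the part that bears ball_center alone.

How it is judged:
On the way, in this order (a step that is already met when the one before it is completed fails the run):
1. the larger ball has dropped into the nest (horizontal distance between ball_center and nest below 0.003 m and z of ball_center in the frame of nest below 0.0135 m and linear speed of ball below 0.03 m/s), for 0.2 s.
2. the head's ring is centred over the seated ball (horizontal distance between ball_center and nest below 0.003 m and z of ball_center in the frame of nest below 0.0135 m and horizontal distance between ring and ball_center below 0.006 m), for 0.2 s.
At the end, for the whole second after the job is handed in: The larger ball sits in the nest (its centre within 3 mm of the nest's centre and less than 13.5 mm above the deck's surface) and at rest, and the head's ring is at rest with its centre within 6 mm of the ball's centre, seen from above (all of step 2 and linear speed of ball below 0.02 m/s and velocity of joint head between -0.05 and 0.05 rad/s); the robot touches nothing.
It fails at once if the larger ball is lifted more than 10 mm off the deck (z of ball_center in the frame of nest above 0.027 m).
It fails at once if the processor rack is moved by more than 10 mm or tipped (distance of rack from where it was at the start of the episode above 0.01 m or angle between rack's own z axis and vertical above 0.3 rad).
It fails at once if the jar is moved by more than 10 mm or tipped (distance of jar from where it was at the start of the episode above 0.01 m or angle between jar's own z axis and vertical above 0.3 rad).
It fails at once if the smaller ball leaves its dimple (distance of small_ball_center from where it was at the start of the episode above 0.008 m).
It also fails if it takes over 61 s, if anything falls off the work surface, if the arm or the gripper's body presses on something with over 40 N, if the wrist force passes 120 N, or if a joint passes its speed limit or range.

ROBOT

A 6-joint arm with a two-finger parallel gripper is mounted at the origin on the work surface. World frame = base frame: x ahead of the robot, y to its left, z up, the work surface at z = 0. Lengths are in m, angles in rad, forces in N, time in s.
With the tool pointing down it reaches from about 0.35 to 0.975 m from the base axis. Payload 4.9 kg.
Tool frame: the origin (TCP) lies at the very end of the fingers, on their centre line; the grasp point (between the pads) lies 19 mm behind it; z points along the fingers, x is the direction in which the jaws open and shut, and the axes are right-handed (so a half turn about z gives the same grasp; the last joint's range is limited). The gripper opens to 85 mm and grips with 20 to 120 N. Pads are 22 mm wide; open, the fingers measure 114 mm over their backs; the gripper's body (76 mm by 85 mm) begins 54 mm behind the grasp point. The pads swing forward as they close: fully open they stand 13 mm farther back than shut.
Start: joints at [-1.258, 0.053, 1.613, -0, 1.476, -0.119], TCP at [0.262, -0.568, 0.231] pointing down, gripper open.
Joint ranges: [-3.01, 3.01], [-1.01, 2.22], [0.06, 2.58], [-1.02, 4.17], [0.09, 2.62], [-3.14, 3.14]. Speed limits (rad/s): [2.57, 2.57, 3.14, 3.14, 3.14, 3.14].

INTERFACE

Orientations are given as a unit quaternion [w, x, y, z].
In Python, from plant import * gives the robot as it stands.
- The arm moves only by the shell command python3 -m inch 'ROWS'. ROWS is text: rows parted by semicolons, each of 7 numbers parted by spaces: the shift along the tool's x, y, z in m, then the turn, a rotation vector about the tool's x, y, z in rad, then the closure, from 0 (fully open) to 1 (shut). A call has 1 to 10 rows; each row shifts and turns the commanded pose from where the row before left it, along the tool's axes as they then stand; what a row does not reach is not made up. A row lasts 1/12 s, in which the tool goes at most 41.7 mm and 7.16 degrees, less where a joint would pass 70% of its speed; a pose out of reach is approached as far as the arm can. A call with a gripper value outside its range is refused whole. The fingers move at their own pace and stop on an object; the grip force is fixed at half the most. Time passes only in rows, so rows that do not move let the fingers close. It gives the time, the measured TCP pose, the force and the opening at its end, in the units of the state.
- state(): the state, without advancing time (a new reading comes with each control period).
- grab_frame(name): name is "side" or "top" or "wrist"; returns the picture (420x560x3 uint8, blue, green, red); there is no depth.
- camera_info(name): a dict with "vertical_fov" (degrees; the focal length in pixels is half the picture's height over the tangent of half this angle, whatever the lens; pixels are square), "cx", "cy" (the principal point, pixels), "k1" (the pictures are not rectified: a ray, as slopes to the right and down, at radius r is drawn at 1 + k1 r^2 times it, then the intrinsics apply), "origin" and "rotation" of the camera in the world. Camera axes: x right, y down, z forward; pixel columns grow to the right and rows downward; lengths in m; the calibration is good to about 2 mm. A picture is of the moment at which its call begins: read the wrist's pose just before it. camera_info takes no time and is no camera call; for the wrist camera it gives the pose at the moment of the call.
- job_done(): hands the job in, once; it reports no verdict.
The state is a dict: "time": time; "joint_pos": joint angles; "joint_vel": joint speeds; "joint_efforts": joint torques, N m; "tool_pos": TCP position; "tool_rot": TCP orientation; "contact_force": force on the tool from outside, world axes, zero at the start; "ft_torque": the same for the moment, N m; "gripper_width": opening from 0.0 (shut) to 1.0 (fully open).
Only numpy, scipy, OpenCV 4.12 (cv2) and the standard library are available. Lean on these libraries where they do the work, as an engineer would, in place of code of your own. Each camera call takes 0.05 s, during which the arm holds its last target.

## Working session

There is one attempt and no reset: what is moved stays moved. The work goes in short steps, Python scripts to look and compute and a shell command to move; the robot and the scene stay as the last step left them, time stands still between calls to the robot, and variables do not carry over. Pictures are saved under pics/ and viewed, and the job is handed in when it is done.

```bash
ls; mkdir -p pics
python3 - <<'E'
from plant import *
import cv2
s=state()
print({k:s[k] for k in ('time','tool_pos','tool_rot','gripper_width','contact_force')})
for n in ("side","top","wrist"):
    ci=camera_info(n); print(n,ci)
    cv2.imwrite(f"pics/{n}0.png",grab_frame(n))
E
```

```text
pics
{'time': 0.0, 'tool_pos': array([ 0.26136422, -0.56704841,  0.23006709]), 'tool_rot': array([-6.48014207e-04,  8.42151285e-01, -5.39240371e-01, -7.84715512e-04]), 'gripper_width': 0.9996239051388983, 'contact_force': array([ 0.43441603, -0.37340422, -0.64316804])}
side {'vertical_fov': 50.34103234017795, 'cx': 282.8254392380899, 'cy': 201.27317478203125, 'k1': -0.12767252677562135, 'origin': array([0.54232834, 0.53121844, 0.65299444]), 'rotation': array([ 0.00368882, -0.03594197,  0.92119747, -0.38741422])}
top {'vertical_fov': 55.09188947476395, 'cx': 281.57292356281766, 'cy': 205.94259066466407, 'k1': -0.005691801053772411, 'origin': array([ 0.45345289, -0.06598498,  0.74622392]), 'rotation': array([ 0.07857137, -0.70379899,  0.70413808, -0.05179856])}
wrist {'vertical_fov': 59.12408770784863, 'cx': 272.67718709895655, 'cy': 209.69760576027338, 'k1': 0.034163522637457026, 'origin': array([ 0.32666262, -0.53927261,  0.37350447]), 'rotation': array([ 0.11594299,  0.83437258, -0.5335988 , -0.07517935])}
```

View pics/top0.png

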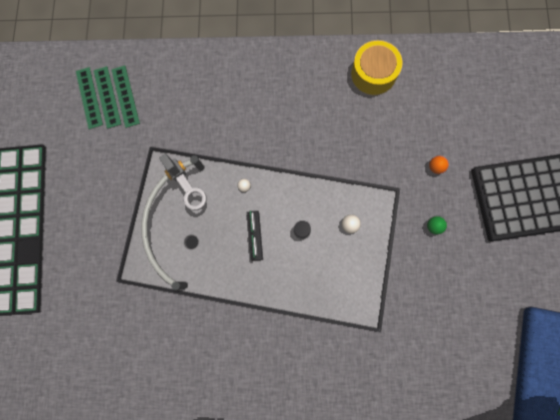

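View pics/side0.png

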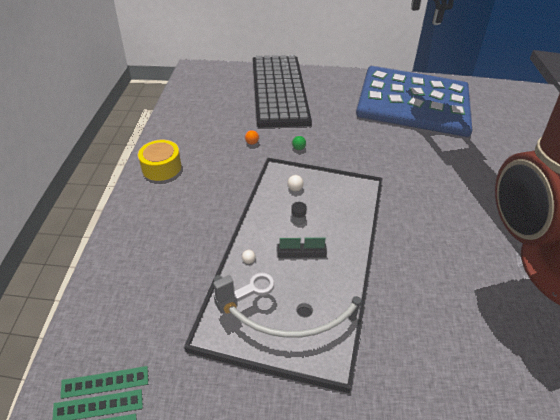

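View pics/wrist0.png

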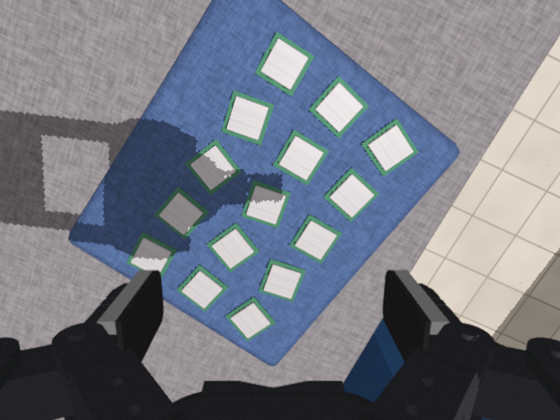

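The top view shows the deck, with its corners near (152,150), (399,188), (380,329) and (120,281). The ball is at (351,224), the jar at (303,229), the rack at (255,236), the nest at (191,242), the ring at (195,199) and the small ball at (244,185). I'll enlarge crops to read these more precisely.

```bash
cat > h.py <<'E'
import numpy as np, cv2
from scipy.spatial.transform import Rotation as R
from scipy.optimize import least_squares
def K(ci):
    f=210/np.tan(np.radians(ci['vertical_fov']/2)); return f
def rot(ci):
    q=np.array(ci['rotation']); 
    return R.from_quat([q[1],q[2],q[3],q[0]]).as_matrix()
def proj(ci,P):
    P=np.atleast_2d(P); c=(P-ci['origin'])@rot(ci); m=c[:,:2]/c[:,2:]
    r2=(m**2).sum(1,keepdims=True); m=m*(1+ci['k1']*r2)
    return m*K(ci)+[ci['cx'],ci['cy']]
def unproj(ci,uv,z):
    uv=np.atleast_2d(uv).astype(float); d=(uv-[ci['cx'],ci['cy']])/K(ci); m=d.copy()
    for _ in range(30): m=d/(1+ci['k1']*(m**2).sum(1,keepdims=True))
    ray=np.c_[m,np.ones(len(m))]@rot(ci).T
    t=(z-ci['origin'][2])/ray[:,2]
    return ci['origin']+ray*t[:,None]
def crop(src,dst,x0,y0,w,h,s):
    im=cv2.imread(src)[y0:y0+h,x0:x0+w]; im=cv2.resize(im,None,fx=s,fy=s,interpolation=cv2.INTER_CUBIC)
    for i in range(0,w,20): cv2.putText(im,str(x0+i),(i*s,8),0,.3,(0,0,255)); cv2.line(im,(i*s,0),(i*s,3),(0,0,255))
    for i in range(0,h,20): cv2.putText(im,str(y0+i),(0,i*s+4),0,.3,(0,0,255))
    cv2.imwrite(dst,im)
E
python3 - <<'E'
from h import *
crop('pics/top0.png','pics/t_l.png',112,140,150,150,4)
crop('pics/top0.png','pics/t_r.png',235,160,180,150,4)
crop('pics/top0.png','pics/t_b.png',260,250,150,90,4)
crop('pics/side0.png','pics/s_b.png',185,240,200,150,4)
crop('pics/side0.png','pics/s_t.png',220,120,180,150,4)
E
```

```text
(no output)
```

View pics/t_l.png

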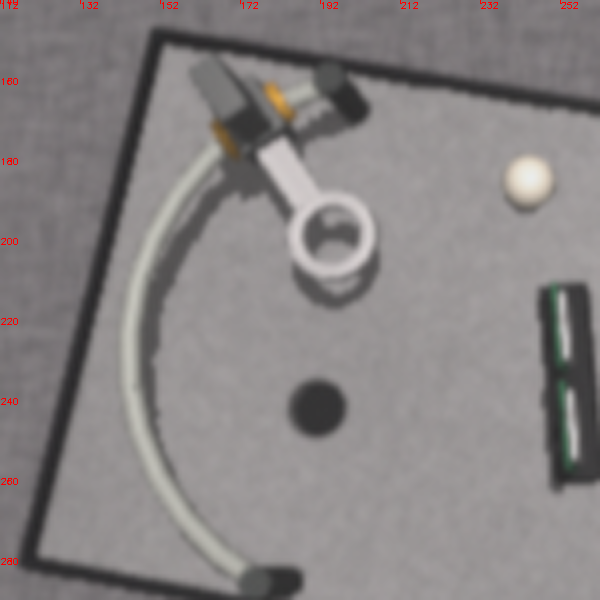

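View pics/t_r.png

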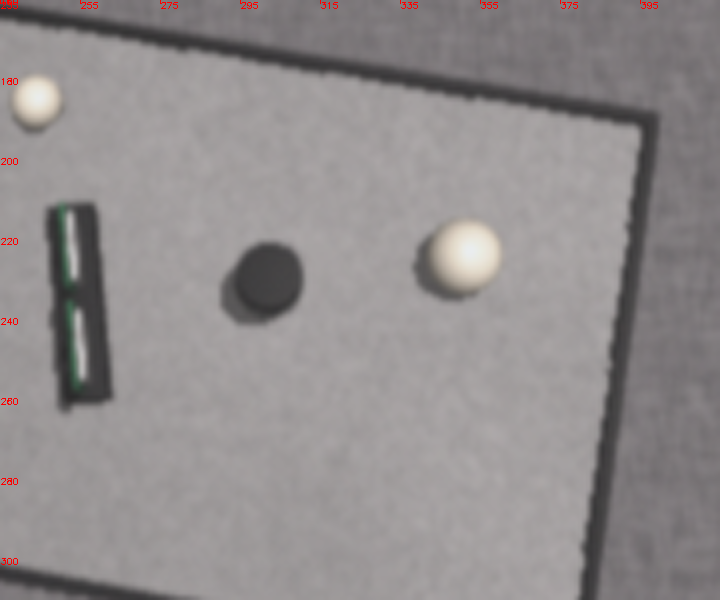

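View pics/t_b.png

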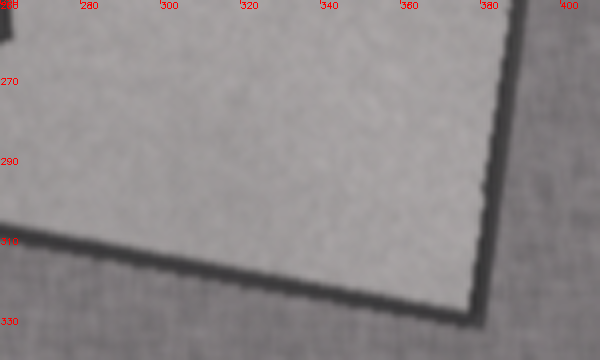

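View pics/s_b.png

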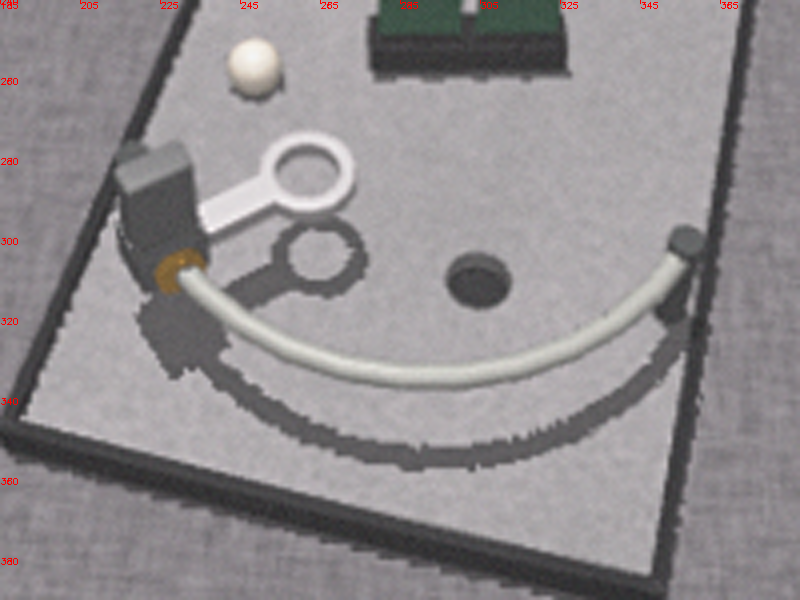

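View pics/s_t.png

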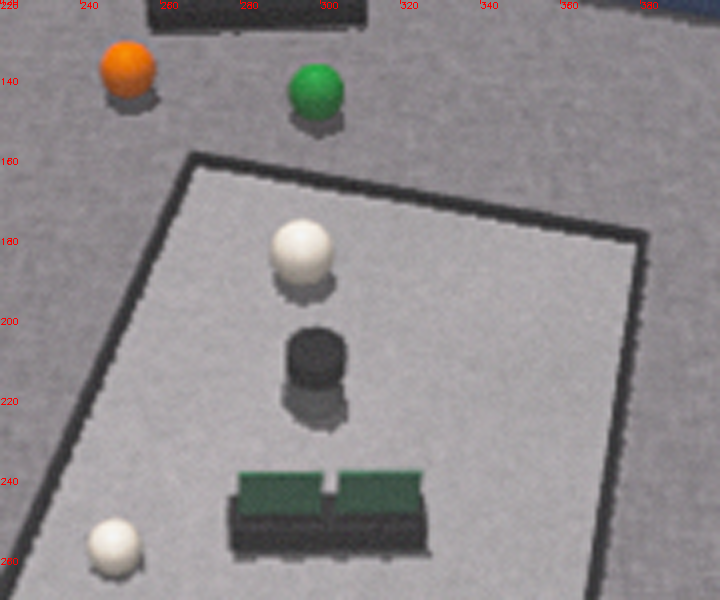

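```bash
cat > fit.py <<'E'
from plant import *
from h import *
T=camera_info('top');S=camera_info('side')
C=np.array([[.13,.24],[-.13,.24],[.13,-.24],[-.13,-.24]])
top=np.array([[150.7,147.5],[117.5,281.2],[399.3,188.7],[380.5,331.5]])
side=np.array([[185.5,345.5],[350.5,387],[268,158],[382,178]])
def dw(p,d,z):
    c,s=np.cos(p[2]),np.sin(p[2]); d=np.atleast_2d(d)
    return np.c_[p[0]+c*d[:,0]-s*d[:,1],p[1]+s*d[:,0]+c*d[:,1],np.full(len(d),z)]
N=np.array([55*np.cos(np.radians(130)),80+55*np.sin(np.radians(130))])/1000
nt=np.array([[191.2,242]])
def res(p,which):
    W=dw(p,C,.018);r=[]
    if which!='s': r+=[proj(T,W)-top,(proj(T,dw(p,N,.012))-nt)]
    if which!='t': r+=[proj(S,W)-side]
    return np.vstack(r).ravel()
if __name__=='__main__':
    for w in 'tsb':
        o=least_squares(res,[.45,0,0],args=(w,)); print(w,o.x,np.round(o.fun,1))
    p=o.x
    for w in 'tb':
      pp=least_squares(res,[.45,0,0],args=(w,)).x
      print('nest',dw(pp,N,.012),'arc',dw(pp,[0,.08],.012))
    print('nest top',unproj(T,nt,.012),'nest side',unproj(S,[[304.5,309.5]],.012))
    for n,t,s,z in (('ball',(351.3,224),(295.5,183),.029),('jar',(302.2,229.5),(299,205),.048),('small',(244,185),(248.3,256.8),.0205),('ring',(195,198.7),(261.5,282.7),.060)):
        print(n,unproj(T,[t],z)[0],unproj(S,[s],z)[0])
    print('ring',)
    rk=unproj(T,[[246.5,212],[259,211],[263,260],[250,262]],.028);print(rk)
E
python3 fit.py
```

```text
t [ 0.53694249  0.00216494 -0.17700663] [-0.9 -1.3 -1.6  0.6  1.4 -1.   1.   1.  -0.   0.1]
s [ 0.5326366   0.00207011 -0.17905571] [-1.2  0.2  0.9  0.5 -0.3 -1.4  0.7 -0.9]
b [ 0.53504177  0.00210097 -0.17697818] [-1.  -0.3 -1.6  1.7  1.5  0.1  1.1  2.2 -0.   1.1 -2.5  0.3 -0.4  0.3
 -1.6 -1.4 -0.6 -1. ]
nest [[0.5236471  0.12861424 0.012     ]] arc [[0.55102919 0.08091496 0.012     ]]
nest [[0.52174278 0.12854989 0.012     ]] arc [[0.54912623 0.08085139 0.012     ]]
nest top [[0.52375749 0.12855832 0.012     ]] nest side [[0.52060759 0.12986255 0.012     ]]
ball [ 0.55415186 -0.16328555  0.029     ] [ 0.55065365 -0.16169234  0.029     ]
jar [ 0.54201367 -0.07532897  0.048     ] [ 0.54062014 -0.07824069  0.048     ]
small [0.62897724 0.03188313 0.0205    ] [0.62556938 0.0340548  0.0205    ]
ring [0.59524103 0.1124907  0.06      ] [0.59286429 0.11576162 0.06      ]
ring
[[ 0.57672871  0.02528795  0.028     ]
 [ 0.57849244  0.00253217  0.028     ]
 [ 0.49019658 -0.00576169  0.028     ]
 [ 0.48664475  0.01733634  0.028     ]]
```

```bash
cat > plan.py <<'E'
from plant import *
from h import *
def cur():
    s=state(); q=s['tool_rot']; M=R.from_quat([q[1],q[2],q[3],q[0]]).as_matrix()
    return np.array(s['tool_pos']),M,s
def plan(target,head,n,g,ball=None):
    """target TCP, heading deg (-tool y). if ball given: target ignored xy"""
    p,M,s=cur(); phi=np.radians(head)
    Mt=np.array([[np.sin(phi),-np.cos(phi),0],[-np.cos(phi),-np.sin(phi),0],[0,0,-1]]).T
    rv=R.from_matrix(M.T@Mt).as_rotvec()
    print('t',round(s['time'],2),'cur',p.round(4),'head',round(np.degrees(np.arctan2(-M[1,1],-M[0,1])),1),'w',round(s['gripper_width'],3),'F',np.round(s['contact_force'],1),'rv',rv.round(3))
    for i in range(n):
        Mi=M@R.from_rotvec(rv*i/n).as_matrix()
        d=Mi.T@((np.array(target)-p)/n)
        print(' '.join(f'{x:.4f}' for x in d),' '.join(f'{x:.4f}' for x in rv/n),g,';')
E
python3 -c "
from plan import *
plan([.5915,-.185,.13],150,20,.74)"
```

```text
t 0.15 cur [ 0.2614 -0.5672  0.2303] head 24.7 w 1.001 F [0.2 0.3 0.9] rv [-2.000e-03  1.000e-03 -2.186e+00]
-0.0104 -0.0230 0.0050 -0.0001 0.0000 -0.1093 0.74 ;
-0.0079 -0.0240 0.0050 -0.0001 0.0000 -0.1093 0.74 ;
-0.0052 -0.0247 0.0050 -0.0001 0.0000 -0.1093 0.74 ;
-0.0025 -0.0251 0.0050 -0.0001 0.0000 -0.1093 0.74 ;
0.0003 -0.0252 0.0050 -0.0001 0.0000 -0.1093 0.74 ;
0.0030 -0.0251 0.0050 -0.0001 0.0000 -0.1093 0.74 ;
0.0057 -0.0246 0.0050 -0.0001 0.0000 -0.1093 0.74 ;
0.0084 -0.0238 0.0050 -0.0001 0.0000 -0.1093 0.74 ;
0.0109 -0.0228 0.0050 -0.0001 0.0000 -0.1093 0.74 ;
0.0134 -0.0214 0.0050 -0.0001 0.0000 -0.1093 0.74 ;
0.0156 -0.0198 0.0050 -0.0001 0.0000 -0.1093 0.74 ;
0.0177 -0.0180 0.0050 -0.0001 0.0000 -0.1093 0.74 ;
0.0195 -0.0160 0.0050 -0.0001 0.0000 -0.1093 0.74 ;
0.0212 -0.0138 0.0050 -0.0001 0.0000 -0.1093 0.74 ;
0.0225 -0.0114 0.0050 -0.0001 0.0000 -0.1093 0.74 ;
0.0237 -0.0088 0.0050 -0.0001 0.0000 -0.1093 0.74 ;
0.0245 -0.0062 0.0050 -0.0001 0.0000 -0.1093 0.74 ;
0.0250 -0.0035 0.0050 -0.0001 0.0000 -0.1093 0.74 ;
0.0252 -0.0008 0.0050 -0.0001 0.0000 -0.1093 0.74 ;
0.0252 0.0020 0.0050 -0.0001 0.0000 -0.1093 0.74 ;
```

```bash
python3 -m inch '-0.010 -0.023 0.004 0 0 -0.109 0.74; -0.008 -0.024 0.004 0 0 -0.109 0.74; -0.005 -0.025 0.004 0 0 -0.109 0.74; -0.0025 -0.025 0.004 0 0 -0.109 0.74; 0 -0.025 0.004 0 0 -0.109 0.74; 0.003 -0.025 0.004 0 0 -0.109 0.74; 0.006 -0.0245 0.004 0 0 -0.109 0.74; 0.0085 -0.024 0.004 0 0 -0.109 0.74; 0.011 -0.023 0.004 0 0 -0.109 0.74; 0.0135 -0.0215 0.004 0 0 -0.109 0.74'
python3 -m inch '0.0155 -0.020 0.004 0 0 -0.109 0.74; 0.0175 -0.018 0.004 0 0 -0.109 0.74; 0.0195 -0.016 0.004 0 0 -0.109 0.74; 0.021 -0.014 0.004 0 0 -0.109 0.74; 0.0225 -0.0115 0.004 0 0 -0.109 0.74; 0.0235 -0.009 0.004 0 0 -0.109 0.74; 0.0245 -0.006 0.004 0 0 -0.109 0.74; 0.025 -0.0035 0.004 0 0 -0.109 0.74; 0.025 -0.001 0.004 0 0 -0.109 0.74; 0.025 0.002 0.004 0 0 -0.109 0.74'
python3 - <<'E'
from plan import *
plan([.5915,-.185,.022],150,4,.74)
ci=camera_info('wrist');print(ci)
cv2.imwrite('pics/w1.png',grab_frame('wrist'))
np.save('w1.npy',ci,allow_pickle=True)
E
```

```text
time: 0.98
tool_pos: [0.428, -0.3757, 0.1907]
tool_rot: [-0.0, 1.0, -0.022, -0.0]
contact_force: [0.9, -0.5, 0.4]
gripper_width: 0.258
time: 1.82
tool_pos: [0.5927, -0.1853, 0.1507]
tool_rot: [-0.0, 0.866, 0.5, -0.0]
contact_force: [0.2, -0.8, 0.8]
gripper_width: 0.263
t 1.82 cur [ 0.5927 -0.1853  0.1507] head 150.0 w 0.263 F [ 0.2 -0.8  0.8] rv [-0.001  0.    -0.001]
-0.0001 -0.0003 0.0322 -0.0002 0.0000 -0.0002 0.74 ;
-0.0001 -0.0003 0.0322 -0.0002 0.0000 -0.0002 0.74 ;
-0.0001 -0.0003 0.0322 -0.0002 0.0000 -0.0002 0.74 ;
-0.0001 -0.0003 0.0322 -0.0002 0.0000 -0.0002 0.74 ;
{'vertical_fov': 59.12408770784863, 'cx': 272.67718709895655, 'cy': 209.69760576027338, 'k1': 0.034163522637457026, 'origin': array([ 0.53417746, -0.15150192,  0.2940342 ]), 'rotation': array([0.12012426, 0.85762665, 0.49514805, 0.06982185])}
```

View pics/w1.png

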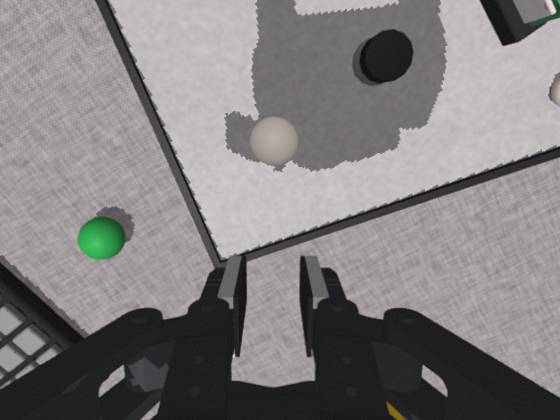

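The wrist view shows the ball at about (274,141), the jar cap at (386,56), the deck's +x/-y corner at (219,265), and the green look-alike at (101,238), off the deck.

Run:
```python
from h import *
ci=np.load('w1.npy',allow_pickle=True).item()
print('ball',unproj(ci,[[274,141]],.029),'jar',unproj(ci,[[390,53]],.048),'corner',unproj(ci,[[219,263]],.018), 'green',unproj(ci,[[101,238]],.017))
p=[.535,.0021,-.177]
from fit import dw
print(dw(p,[.13,-.24],.018))
```

```text
ball [[ 0.55674646 -0.16320428  0.029     ]] jar [[ 0.54482284 -0.07457375  0.048     ]] corner [[ 0.61981744 -0.25072645  0.018     ]] green [[ 0.55531825 -0.31992698  0.017     ]]
[[ 0.62071039 -0.25704037  0.018     ]]
```

```bash
python3 -m inch '0 0 0.032 0 0 0 0.74; 0 0 0.032 0 0 0 0.74; 0 0 0.032 0 0 0 0.74; 0 0 0.022 0 0 0 0.74; 0 0 0.0107 0 0 0 0.74; 0 -0.006 0 0 0 0 0.74; 0 -0.006 0 0 0 0 0.74; 0 -0.006 0 0 0 0 0.74; 0 -0.003 0 0 0 0 0.74; 0 0 0 0 0 0 0.74'
python3 - <<'E'
from plan import *
plan([.483,-.122,.022],150,10,.74)
cv2.imwrite('pics/w2.png',grab_frame('wrist'))
cv2.imwrite('pics/s2.png',grab_frame('side'))
crop('pics/s2.png','pics/s2c.png',220,120,180,150,4)
E
```

```text
time: 2.7
tool_pos: [0.5746, -0.1759, 0.0245]
tool_rot: [0.001, 0.868, 0.497, 0.001]
contact_force: [-0.3, -0.1, -0.1]
gripper_width: 0.26
t 2.7 cur [ 0.5746 -0.1759  0.0245] head 149.7 w 0.26 F [-0.3 -0.1 -0.1] rv [ 0.003 -0.    -0.006]
0.0000 -0.0106 0.0002 0.0003 -0.0000 -0.0006 0.74 ;
0.0000 -0.0106 0.0002 0.0003 -0.0000 -0.0006 0.74 ;
0.0000 -0.0106 0.0002 0.0003 -0.0000 -0.0006 0.74 ;
0.0000 -0.0106 0.0002 0.0003 -0.0000 -0.0006 0.74 ;
0.0001 -0.0106 0.0002 0.0003 -0.0000 -0.0006 0.74 ;
0.0001 -0.0106 0.0002 0.0003 -0.0000 -0.0006 0.74 ;
0.0001 -0.0106 0.0002 0.0003 -0.0000 -0.0006 0.74 ;
0.0001 -0.0106 0.0002 0.0003 -0.0000 -0.0006 0.74 ;
0.0001 -0.0106 0.0002 0.0003 -0.0000 -0.0006 0.74 ;
0.0001 -0.0106 0.0002 0.0003 -0.0000 -0.0006 0.74 ;
```

View pics/w2.png

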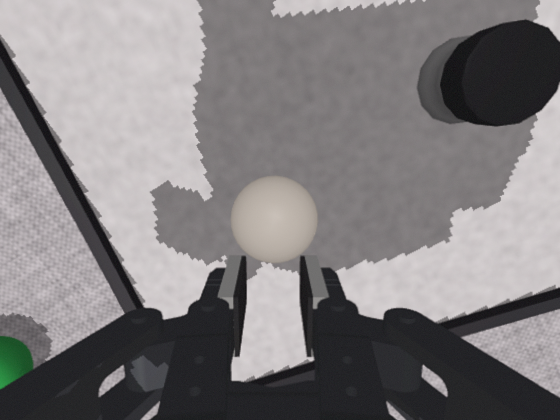

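View pics/s2c.png

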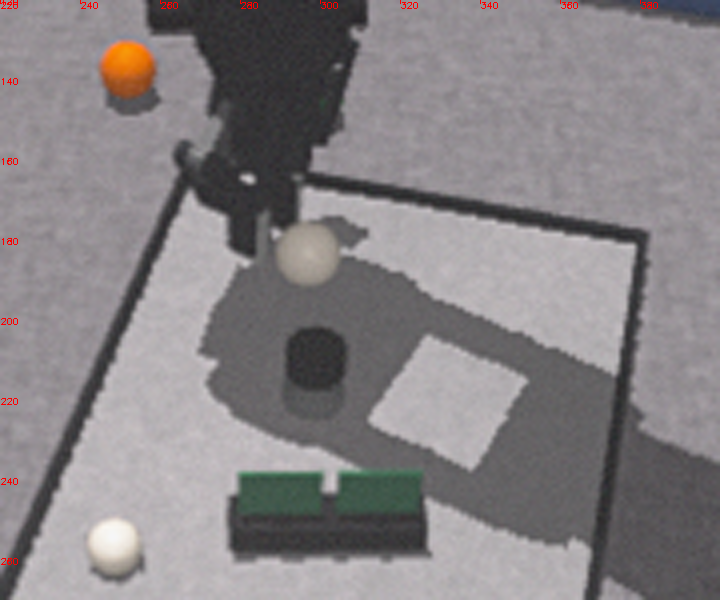

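Ball is centred in front of the finger gap at (274,219) and the jar is well to the right. I'll push along heading 150°.

```bash
python3 -m inch '0 -0.003 0.002 0 0 0 0.74; 0 -0.005 0 0 0 0 0.74; 0 -0.006 0 0 0 0 0.74; 0 -0.007 0 0 0 0 0.74; 0 -0.007 0 0 0 0 0.74; 0 -0.007 0 0 0 0 0.74; 0 -0.007 0 0 0 0 0.74; 0 -0.005 0 0 0 0 0.74; 0 -0.003 0 0 0 0 0.74; 0 -0.001 0 0 0 0 0.74'
python3 - <<'E'
from plan import *
plan([.483,-.122,.022],150,1,.74)
cv2.imwrite('pics/w3.png',grab_frame('wrist'))
E
```

```text
time: 3.63
tool_pos: [0.5296, -0.1497, 0.0206]
tool_rot: [-0.0, 0.868, 0.497, -0.0]
contact_force: [-0.6, -0.8, 0.3]
gripper_width: 0.26
t 3.63 cur [ 0.5296 -0.1497  0.0206] head 149.7 w 0.26 F [-0.6 -0.8  0.3] rv [-0.     0.    -0.006]
0.0004 -0.0542 -0.0014 -0.0002 0.0000 -0.0061 0.74 ;
```

View pics/w3.png

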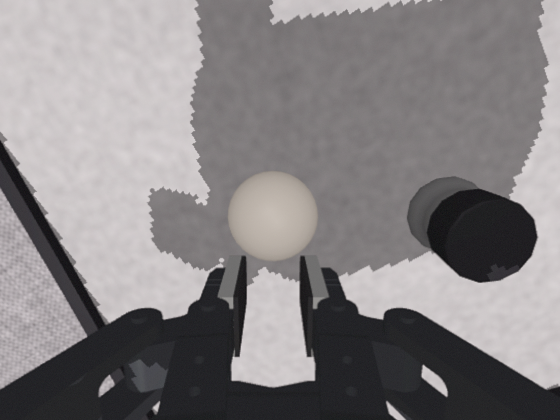

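```bash
python3 -m inch '0 -0.003 0 0 0 0 0.74; 0 -0.005 0 0 0 0 0.74; 0 -0.006 0 0 0 0 0.74; 0 -0.007 0 0 0 0 0.74; 0 -0.007 0 0 0 0 0.74; 0 -0.007 0 0 0 0 0.74; 0 -0.007 0 0 0 0 0.74; 0 -0.006 0 0 0 0 0.74; 0 -0.004 0 0 0 0 0.74; 0 -0.002 0 0 0 0 0.74'
python3 - <<'E'
from plan import *
plan([.483,-.122,.022],150,1,.74)
ci=camera_info('wrist');cv2.imwrite('pics/w4.png',grab_frame('wrist'))
np.save('w4.npy',ci,allow_pickle=True)
print('ball?',unproj(ci,[[272,215]],.029))
E
```

```text
time: 4.52
tool_pos: [0.4828, -0.1224, 0.0205]
tool_rot: [-0.0, 0.868, 0.497, -0.0]
contact_force: [-0.1, 0.1, 0.3]
gripper_width: 0.256
t 4.52 cur [ 0.4828 -0.1224  0.0205] head 149.7 w 0.256 F [-0.1  0.1  0.3] rv [-0.     0.    -0.006]
0.0004 -0.0000 -0.0015 -0.0003 0.0000 -0.0061 0.74 ;
ball? [[ 0.45957898 -0.10894534  0.029     ]]
```

View pics/w4.png

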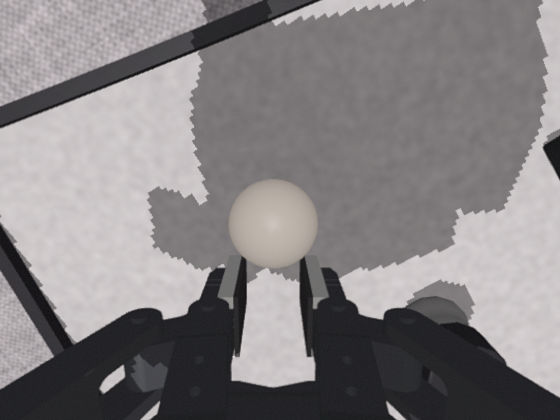

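```bash
cat >> plan.py <<'E'
def orbit(ball,head,n,g,r,z=.022,fwd=0):
    """rotate about ball centre to heading, ball also advanced fwd in total along heading"""
    p,M,s=cur(); h0=np.degrees(np.arctan2(-M[1,1],-M[0,1])); b=np.array(ball,float)
    print('t',round(s['time'],2),'cur',p.round(4),'head',round(h0,1))
    for i in range(n):
        h=np.radians(h0+(head-h0)*(i+1)/n); b=b+fwd/n*np.array([np.cos(h),np.sin(h)])
        Mt=np.array([[np.sin(h),-np.cos(h),0],[-np.cos(h),-np.sin(h),0],[0,0,-1]]).T
        t=np.array([b[0]-r*np.cos(h),b[1]-r*np.sin(h),z])
        print((M.T@(t-p)).round(4),R.from_matrix(M.T@Mt).as_rotvec().round(4),g,t.round(4)); p=t;M=Mt
E
python3 -c "
from plan import *
ci=np.load('w4.npy',allow_pickle=True).item(); print(unproj(ci,[[272,223]],.029))
orbit([.461,-.110],98.5,8,.74,.026)"
```

```text
[[ 0.46234008 -0.11056062  0.029     ]]
t 4.57 cur [ 0.4829 -0.1224  0.0205] head 149.7
[-0.0033  0.0007 -0.0015] [-0.0004  0.      0.1116] 0.74 [ 0.4818 -0.1256  0.022 ]
[-0.0029 -0.0002  0.    ] [0.     0.     0.1116] 0.74 [ 0.48   -0.1278  0.022 ]
[-0.0029 -0.0002  0.    ] [0.     0.     0.1116] 0.74 [ 0.4779 -0.1298  0.022 ]
[-0.0029 -0.0002  0.    ] [0.     0.     0.1116] 0.74 [ 0.4756 -0.1315  0.022 ]
[-0.0029 -0.0002  0.    ] [0.     0.     0.1116] 0.74 [ 0.4731 -0.133   0.022 ]
[-0.0029 -0.0002  0.    ] [0.     0.     0.1116] 0.74 [ 0.4704 -0.1342  0.022 ]
[-0.0029 -0.0002  0.    ] [0.     0.     0.1116] 0.74 [ 0.4677 -0.1351  0.022 ]
[-0.0029 -0.0002  0.    ] [0.     0.     0.1116] 0.74 [ 0.4648 -0.1357  0.022 ]
```

```bash
python3 -m inch '-0.003 0.001 -0.001 0 0 0.1116 0.74; -0.003 0 0 0 0 0.1116 0.74; -0.003 0 0 0 0 0.1116 0.74; -0.003 0 0 0 0 0.1116 0.74; -0.0028 0 0 0 0 0.1116 0.74; -0.0028 0 0 0 0 0.1116 0.74; -0.0028 0 0 0 0 0.1116 0.74; -0.0028 0 0 0 0 0.1116 0.74; 0 0 0 0 0 0 0.74'
python3 - <<'E'
from plan import *
plan([.45,-.02,.022],98.5,1,.74)
ci=camera_info('wrist');cv2.imwrite('pics/w5.png',grab_frame('wrist'))
np.save('w5.npy',ci,allow_pickle=True)
E
```

```text
time: 5.32
tool_pos: [0.4665, -0.1373, 0.0216]
tool_rot: [0.0, 0.997, 0.073, -0.0]
contact_force: [0.5, -1.0, -0.3]
gripper_width: 0.257
t 5.32 cur [ 0.4665 -0.1373  0.0216] head 98.4 w 0.257 F [ 0.5 -1.  -0.3] rv [ 0.     0.    -0.002]
0.0008 -0.1184 -0.0004 0.0001 0.0000 -0.0023 0.74 ;
```

View pics/w5.png

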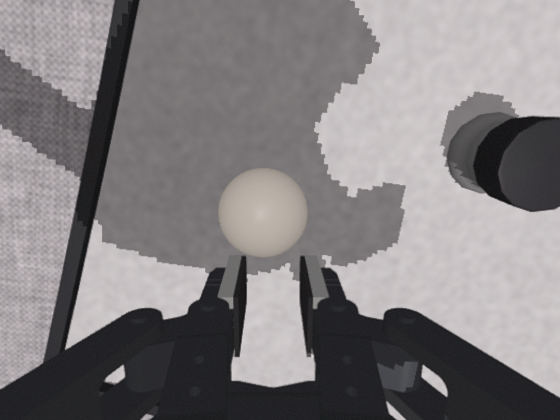

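```bash
python3 -m inch '-0.0034 0.001 0 0 0 0 0.74; 0 -0.004 0 0 0 0 0.74; 0 -0.006 0 0 0 0 0.74; 0 -0.007 0 0 0 0 0.74; 0 -0.007 0 0 0 0 0.74; 0 -0.007 0 0 0 0 0.74; 0 -0.007 0 0 0 0 0.74; 0 -0.007 0 0 0 0 0.74; 0 -0.005 0 0 0 0 0.74; 0 -0.003 0 0 0 0 0.74'
python3 - <<'E'
from plan import *
plan([.45,-.02,.022],98.5,1,.74)
ci=camera_info('wrist');cv2.imwrite('pics/w6.png',grab_frame('wrist'))
np.save('w6.npy',ci,allow_pickle=True)
E
```

```text
time: 6.2
tool_pos: [0.4554, -0.0852, 0.0215]
tool_rot: [-0.0, 0.997, 0.074, -0.0]
contact_force: [-1.2, -0.1, -0.3]
gripper_width: 0.26
t 6.2 cur [ 0.4554 -0.0852  0.0215] head 98.5 w 0.26 F [-1.2 -0.1 -0.3] rv [-0.     0.     0.001]
0.0044 -0.0653 -0.0005 -0.0002 0.0002 0.0007 0.74 ;
```

View pics/w6.png

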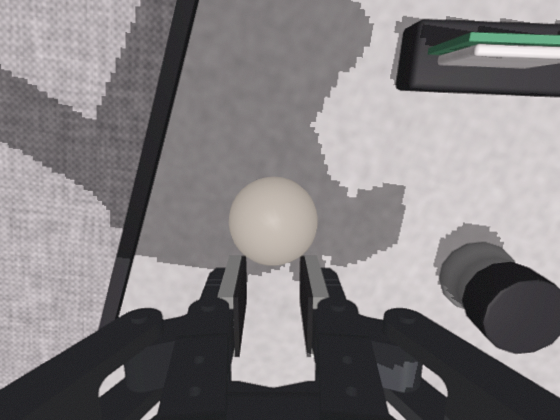

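Ball sits in the cradle at (273,221). The rack strip's near corner is at about (399,88), and the rim's inner edge runs from (130,260) to (197,5).

Run:
```python
from h import *
ci=np.load('w6.npy',allow_pickle=True).item()
print(unproj(ci,[[399,88],[408,24]],.030)); print(unproj(ci,[[130,260],[197,5]],.012)); print(unproj(ci,[[273,221]],.029))
```

```text
[[ 0.48921086 -0.00590553  0.03      ]
 [ 0.4871464   0.01376471  0.03      ]]
[[ 0.39436026 -0.09292025  0.012     ]
 [ 0.41439034  0.01260812  0.012     ]]
[[ 0.45357923 -0.06017519  0.029     ]]
```

```bash
python3 -m inch '0 -0.003 -0.001 0 0 0 0.74; 0 -0.005 0 0 0 0 0.74; 0 -0.006 0 0 0 0 0.74; 0 -0.007 0 0 0 0 0.74; 0 -0.007 0 0 0 0 0.74; 0 -0.007 0 0 0 0 0.74; 0 -0.007 0 0 0 0 0.74; 0 -0.006 0 0 0 0 0.74; 0 -0.004 0 0 0 0 0.74; 0 -0.002 0 0 0 0 0.74'
python3 - <<'E'
from plan import *
plan([.443,0,.022],98.5,1,.74)
ci=camera_info('wrist');cv2.imwrite('pics/w7.png',grab_frame('wrist'))
np.save('w7.npy',ci,allow_pickle=True)
E
```

```text
time: 7.08
tool_pos: [0.4474, -0.032, 0.0225]
tool_rot: [-0.0, 0.997, 0.074, -0.0]
contact_force: [-0.0, -0.5, 0.9]
gripper_width: 0.255
t 7.08 cur [ 0.4474 -0.032   0.0225] head 98.5 w 0.255 F [-0.  -0.5  0.9] rv [-0.     0.     0.001]
0.0004 -0.0323 0.0005 -0.0001 0.0002 0.0006 0.74 ;
```

View pics/w7.png

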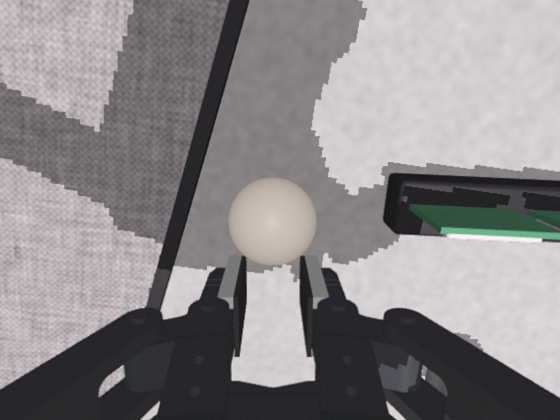

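```bash
python3 -m inch '0 -0.003 0 0 0 0 0.74; 0 -0.005 0 0 0 0 0.74; 0 -0.006 0 0 0 0 0.74; 0 -0.006 0 0 0 0 0.74; 0 -0.005 0 0 0 0 0.74; 0 -0.004 0 0 0 0 0.74; 0 -0.003 0 0 0 0 0.74; 0 -0.001 0 0 0 0 0.74'
python3 - <<'E'
from plan import *
plan([.443,0,.022],98.5,1,.74)
ci=camera_info('wrist');cv2.imwrite('pics/w8.png',grab_frame('wrist'))
np.save('w8.npy',ci,allow_pickle=True)
cv2.imwrite('pics/s8.png',grab_frame('side'))
E
```

```text
time: 7.8
tool_pos: [0.4426, 0.0005, 0.0225]
tool_rot: [-0.0, 0.997, 0.074, -0.0]
contact_force: [-0.9, 0.3, -0.6]
gripper_width: 0.253
t 7.8 cur [0.4426 0.0005 0.0225] head 98.5 w 0.253 F [-0.9  0.3 -0.6] rv [-0.  0.  0.]
0.0004 0.0005 0.0005 -0.0001 0.0002 0.0005 0.74 ;
```

View pics/w8.png

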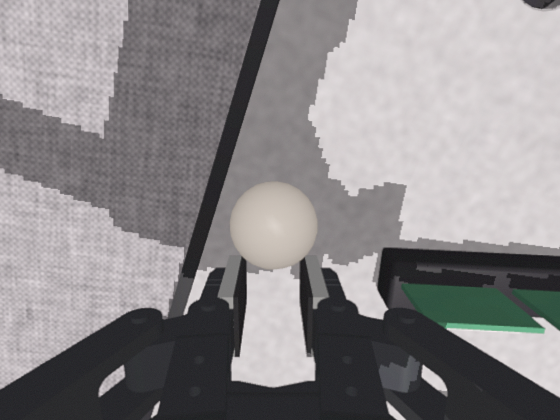

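View pics/s8.png

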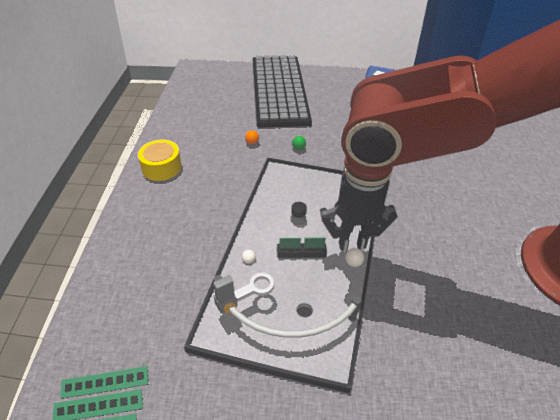

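```bash
python3 -c "
from plan import *
ci=np.load('w8.npy',allow_pickle=True).item(); print(unproj(ci,[[274,225]],.029))
orbit([.4392,.0248],51,8,.74,.0252,z=.0225,fwd=.012)"
```

```text
[[0.4414819 0.0236401 0.029    ]]
t 7.9 cur [4.427e-01 2.000e-04 2.260e-02] head 98.5
[-0.0023 -0.0013  0.0001] [ 1.000e-04 -0.000e+00  1.037e-01] 0.74 [0.4403 0.0011 0.0225]
[-0.0025 -0.0016  0.    ] [0.     0.     0.1037] 0.74 [0.4377 0.0026 0.0225]
[-0.0025 -0.0016  0.    ] [0.     0.     0.1037] 0.74 [0.4354 0.0044 0.0225]
[-0.0025 -0.0016  0.    ] [0.     0.     0.1037] 0.74 [0.4332 0.0064 0.0225]
[-0.0025 -0.0016  0.    ] [0.     0.     0.1037] 0.74 [0.4313 0.0086 0.0225]
[-0.0025 -0.0016  0.    ] [0.     0.     0.1037] 0.74 [0.4296 0.011  0.0225]
[-0.0025 -0.0016  0.    ] [0.     0.     0.1037] 0.74 [0.4282 0.0136 0.0225]
[-0.0025 -0.0016  0.    ] [0.     0.     0.1037] 0.74 [0.427  0.0163 0.0225]
```

```bash
python3 -m inch '-0.0027 -0.001 0 0 0 0.104 0.74; -0.0028 -0.0016 0 0 0 0.104 0.74; -0.0028 -0.0016 0 0 0 0.104 0.74; -0.0028 -0.0016 0 0 0 0.104 0.74; -0.0028 -0.0016 0 0 0 0.104 0.74; -0.0028 -0.0016 0 0 0 0.104 0.74; -0.0028 -0.0016 0 0 0 0.104 0.74; -0.0028 -0.0016 0 0 0 0.104 0.74; 0 0 0 0 0 0 0.74'
python3 - <<'E'
from plan import *
plan([.443,0,.022],51,1,.74)
ci=camera_info('wrist');cv2.imwrite('pics/w9.png',grab_frame('wrist'))
np.save('w9.npy',ci,allow_pickle=True)
E
```

```text
time: 8.65
tool_pos: [0.4241, 0.0163, 0.0225]
tool_rot: [0.0, 0.942, -0.336, -0.0]
contact_force: [0.4, -0.1, -0.1]
gripper_width: 0.258
t 8.65 cur [0.4241 0.0163 0.0225] head 50.7 w 0.258 F [ 0.4 -0.1 -0.1] rv [ 0.     0.    -0.005]
0.0249 0.0006 0.0005 0.0001 0.0002 -0.0047 0.74 ;
```

View pics/w9.png

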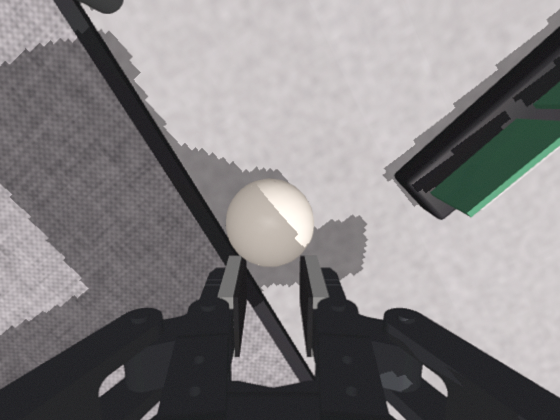

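```bash
python3 -m inch '-0.0005 -0.003 0 0 0 0.02 0.74; -0.0005 -0.004 0 0 0 0.02 0.74; 0 -0.006 0 0 0 0 0.74; 0 -0.007 0 0 0 0 0.74; 0 -0.007 0 0 0 0 0.74; 0 -0.007 0 0 0 0 0.74; 0 -0.007 0 0 0 0 0.74; 0 -0.005 0 0 0 0 0.74; 0 -0.003 0 0 0 0 0.74; 0 -0.001 0 0 0 0 0.74'
python3 - <<'E'
from plan import *
plan([.443,0,.022],51,1,.74)
ci=camera_info('wrist');cv2.imwrite('pics/w10.png',grab_frame('wrist'))
np.save('w10.npy',ci,allow_pickle=True)
E
```

```text
time: 9.53
tool_pos: [0.4569, 0.0549, 0.0226]
tool_rot: [0.0, 0.935, -0.354, -0.0]
contact_force: [0.4, -0.7, 0.3]
gripper_width: 0.261
t 9.53 cur [0.4569 0.0549 0.0226] head 48.6 w 0.261 F [ 0.4 -0.7  0.3] rv [ 0.     0.    -0.042]
0.0259 0.0503 0.0006 0.0000 0.0000 -0.0423 0.74 ;
```

View pics/w10.png

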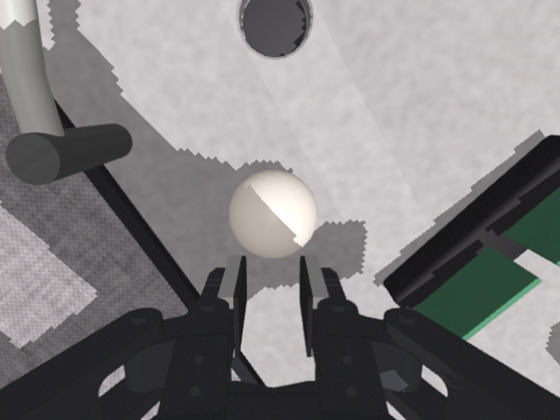

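Nest hole is at (275,18) and the ball at (273,213), so they are aligned with the push direction.

Run:
```python
from plan import *
ci=np.load('w10.npy',allow_pickle=True).item()
b=unproj(ci,[[273,213.5]],.029)[0];n=unproj(ci,[[275,19]],.012)[0];print(b,n,np.linalg.norm((n-b)[:2]),np.degrees(np.arctan2(n[1]-b[1],n[0]-b[0])))
p=cur()[0]; d=(n-p)[:2]; h=np.radians(48.6); print('fwd',d@[np.cos(h),np.sin(h)],'right',d@[np.sin(h),-np.cos(h)])
```

```text
[0.47819952 0.0754946  0.029     ] [0.525595   0.12815887 0.012     ] 0.07085094117687996 48.01420852842297
fwd 0.10061144058671281 right 0.003108214790973635
```

```bash
python3 -m inch '0.0003 -0.003 0 0 0 0.01 0.74; 0 -0.005 0 0 0 0 0.74; 0 -0.006 0 0 0 0 0.74; 0 -0.007 0 0 0 0 0.74; 0 -0.007 0 0 0 0 0.74; 0 -0.007 0 0 0 0 0.74; 0 -0.006 0 0 0 0 0.74; 0 -0.005 0 0 0 0 0.74; 0 -0.003 0 0 0 0 0.74; 0 -0.002 0 0 0 0 0.74'
python3 - <<'E'
from plan import *
plan([.443,0,.022],51,1,.74)
ci=camera_info('wrist');cv2.imwrite('pics/w11.png',grab_frame('wrist'))
np.save('w11.npy',ci,allow_pickle=True)
E
```

```text
time: 10.42
tool_pos: [0.4911, 0.0925, 0.0226]
tool_rot: [0.0, 0.934, -0.359, -0.0]
contact_force: [0.3, -0.4, -0.7]
gripper_width: 0.261
t 10.42 cur [0.4911 0.0925 0.0226] head 48.0 w 0.261 F [ 0.3 -0.4 -0.7] rv [ 0.     0.    -0.053]
0.0262 0.1009 0.0006 0.0001 0.0001 -0.0527 0.74 ;
```

View pics/w11.png

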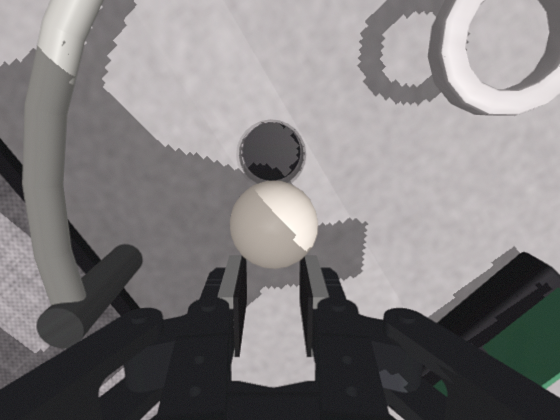

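Run:
```python
from plan import *
ci=np.load('w11.npy',allow_pickle=True).item()
b=unproj(ci,[[273.5,224]],.029)[0];n=unproj(ci,[[272,151]],.012)[0];print(b,n,np.linalg.norm((n-b)[:2]),np.degrees(np.arctan2(n[1]-b[1],n[0]-b[0])))
```

```text
[0.51001477 0.10963562 0.029     ] [0.52706664 0.12947326 0.012     ] 0.02615909871867126 49.318600262047376
```

```bash
python3 -m inch '0 -0.003 0 0 0 0 0.74; 0 -0.003 0 0 0 0 0.74; 0 -0.003 0 0 0 0 0.74; 0 -0.003 0 0 0 0 0.74; 0 -0.003 0 0 0 0 0.74; 0 -0.002 0 0 0 0 0.74; 0 -0.001 0 0 0 0 0.74; 0 0 0 0 0 0 0.74; 0 0 0 0 0 0 0.74'
python3 - <<'E'
from plan import *
plan([.443,0,.022],51,1,.74)
ci=camera_info('wrist');cv2.imwrite('pics/w12.png',grab_frame('wrist'))
np.save('w12.npy',ci,allow_pickle=True)
E
```

```text
time: 11.22
tool_pos: [0.5029, 0.1055, 0.0225]
tool_rot: [0.0, 0.933, -0.359, -0.0]
contact_force: [-0.1, 0.1, 1.0]
gripper_width: 0.257
t 11.22 cur [0.5029 0.1055 0.0225] head 48.0 w 0.257 F [-0.1  0.1  1. ] rv [ 0.     0.    -0.053]
0.0262 0.1184 0.0006 0.0002 0.0001 -0.0530 0.74 ;
```

View pics/w12.png

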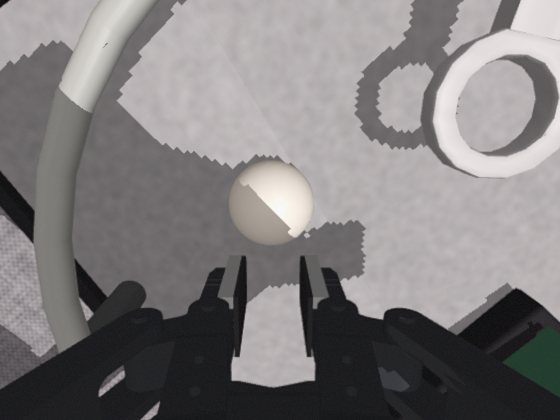

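```bash
python3 -m inch '0 0.008 0 0 0 0 0.74; 0 0.012 -0.004 0 0 0 0.74; 0 0.005 -0.02 0 0 0 0.74; 0 0 -0.03 0 0 0 0.74; 0 0 -0.035 0 0 0 0.74; 0 0 -0.035 0 0 0 0.74; 0 0 -0.02 0 0 0 0.74; 0 0 0 0 0 0 0.74'
python3 - <<'E'
from plan import *
ci=camera_info('wrist');cv2.imwrite('pics/w13.png',grab_frame('wrist'))
np.save('w13.npy',ci,allow_pickle=True)
plan([.443,0,.022],51,1,.74)
E
```

```text
time: 11.93
tool_pos: [0.4892, 0.0866, 0.173]
tool_rot: [-0.002, 0.933, -0.359, 0.005]
contact_force: [1.2, 0.2, 0.4]
gripper_width: 0.258
t 11.98 cur [0.4878 0.0865 0.17  ] head 47.9 w 0.258 F [-0.4  0.2 -0.3] rv [-0.004 -0.005 -0.053]
0.0240 0.0949 0.1477 -0.0042 -0.0049 -0.0534 0.74 ;
```

View pics/w13.png

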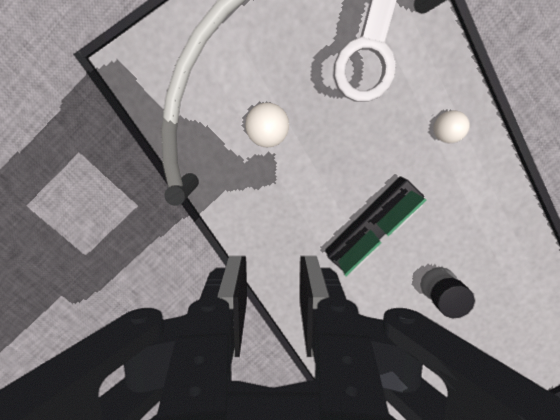

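Run:
```python
from plan import *
ci=np.load('w13.npy',allow_pickle=True).item()
print('ball',unproj(ci,[[267,124]],.022),'ring',unproj(ci,[[365,69]],.060),'post',unproj(ci,[[176,195]],.065))
```

```text
ball [[0.52631474 0.12902648 0.022     ]] ring [[0.59800789 0.11306626 0.06      ]] post [[0.44842274 0.13692031 0.065     ]]
```

```bash
python3 -c "
from plan import *
plan([.6487,.1522,.150],36.2,8,.58)"
```

```text
t 11.98 cur [0.4878 0.0865 0.17  ] head 47.9 w 0.258 F [-0.4  0.2 -0.3] rv [-0.005 -0.004  0.205]
0.0094 -0.0196 0.0026 -0.0006 -0.0005 0.0256 0.58 ;
0.0089 -0.0198 0.0026 -0.0006 -0.0005 0.0256 0.58 ;
0.0084 -0.0200 0.0026 -0.0006 -0.0005 0.0256 0.58 ;
0.0079 -0.0202 0.0026 -0.0006 -0.0005 0.0256 0.58 ;
0.0074 -0.0204 0.0026 -0.0006 -0.0005 0.0256 0.58 ;
0.0069 -0.0206 0.0025 -0.0006 -0.0005 0.0256 0.58 ;
0.0063 -0.0208 0.0025 -0.0006 -0.0005 0.0256 0.58 ;
0.0058 -0.0209 0.0025 -0.0006 -0.0005 0.0256 0.58 ;
```

```bash
python3 -m inch '0.0094 -0.0196 0.0026 0 0 0.0256 0.58; 0.009 -0.0198 0.0026 0 0 0.0256 0.58; 0.0084 -0.02 0.0026 0 0 0.0256 0.58; 0.008 -0.02 0.0026 0 0 0.0256 0.58; 0.0074 -0.0204 0.0026 0 0 0.0256 0.58; 0.007 -0.0206 0.0025 0 0 0.0256 0.58; 0.0063 -0.0208 0.0025 0 0 0.0256 0.58; 0.0058 -0.021 0.0025 0 0 0.0256 0.58; 0 0 0 0 0 0 0.58; 0 0 0 0 0 0 0.58'
python3 - <<'E'
from plan import *
plan([.6487,.1522,.150],36.2,1,.58)
cv2.imwrite('pics/w14.png',grab_frame('wrist'))
cv2.imwrite('pics/s14.png',grab_frame('side'))
E
```

```text
time: 12.82
tool_pos: [0.646, 0.152, 0.1433]
tool_rot: [0.001, 0.892, -0.452, -0.002]
contact_force: [-0.1, -0.2, -0.1]
gripper_width: 0.418
t 12.82 cur [0.646  0.152  0.1433] head 36.3 w 0.418 F [-0.1 -0.2 -0.1] rv [0.004 0.002 0.001]
0.0015 -0.0023 -0.0067 0.0041 0.0021 0.0010 0.58 ;
```

View pics/w14.png

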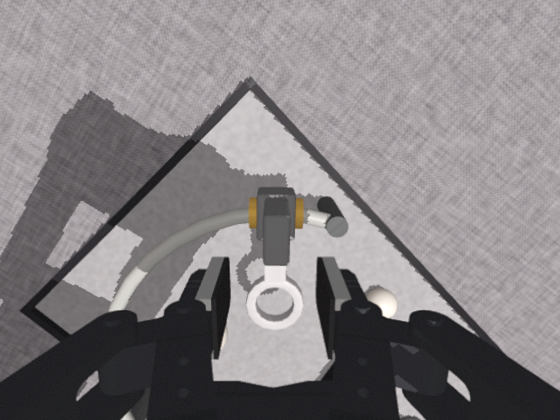

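View pics/s14.png

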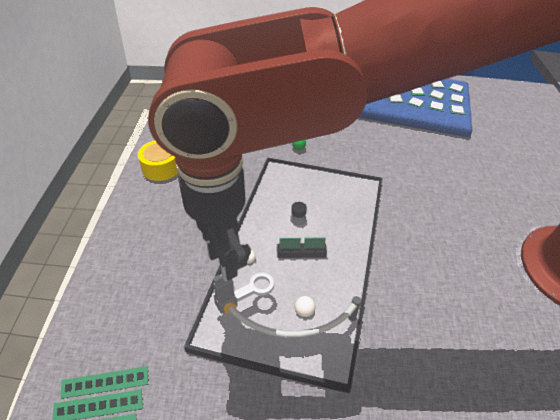

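The tab is at about x 264–290, y 198–265 in the wrist view, roughly centred between the fingers at x≈272.

Run:
```python
from plan import *
crop('pics/w14.png','pics/w14c.png',220,170,140,170,4)
ci=camera_info('wrist'); p,M,s=cur()
for t in ([.6487,.1522],[.6487+.0113,.1522+.0083],[.6487-.0113,.1522-.0083]): print(proj(ci,[[*t,.109]]))
q=unproj(ci,[[277,232]],.109)[0];print(q,(q-p)@M)
# ring
print(unproj(ci,[[275,302]],.06))
```

```text
[[271.55542658 241.22859951]]
[[271.52203733 215.15573576]]
[[271.58715237 266.29144545]]
[0.65440221 0.15292944 0.109     ] [ 0.00431176 -0.00779386  0.0355079 ]
[[0.59895141 0.11304884 0.06      ]]
```

View pics/w14c.png

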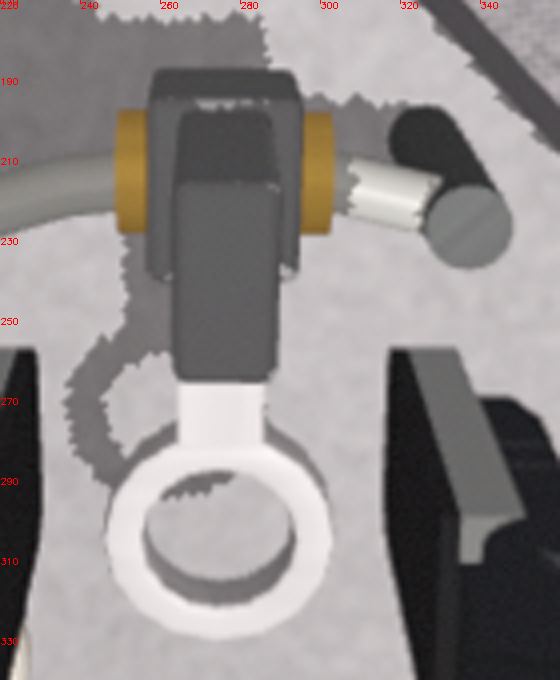

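```bash
python3 -m inch '0.002 -0.002 0.012 0 0 0 0.58; 0 0 0.02 0 0 0 0.58; 0 0 0.02 0 0 0 0.58; 0 0 0.008 0 0 0 0.58; 0 0 0.003 0 0 0 0.58; 0 0 0 0 0 0 0.70; 0 0 0 0 0 0 0.72'
python3 - <<'E'
from plan import *
plan([.6487,.1522,.080],36.2,1,.58)
cv2.imwrite('pics/w15.png',grab_frame('wrist'))
E
```

```text
time: 13.5
tool_pos: [0.6503, 0.1519, 0.084]
tool_rot: [-0.0, 0.892, -0.452, 0.001]
contact_force: [0.5, 0.2, 0.1]
gripper_width: 0.278
t 13.5 cur [0.6503 0.1519 0.084 ] head 36.2 w 0.278 F [0.5 0.2 0.1] rv [-0.001 -0.001  0.   ]
-0.0012 0.0011 0.0039 -0.0010 -0.0006 0.0004 0.58 ;
```

View pics/w15.png

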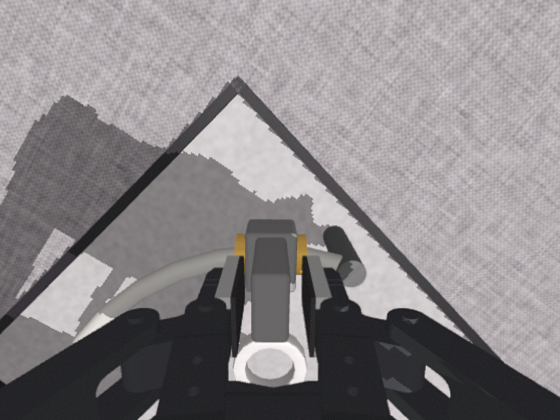

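```bash
python3 -m inch '-0.004 0.0001 0.002 0 0 -0.033 0.72; -0.006 0.0002 0 0 0 -0.05 0.72; -0.0084 0.0003 0 0 0 -0.07 0.72; -0.0084 0.0003 0 0 0 -0.07 0.72; -0.0084 0.0003 0 0 0 -0.07 0.72; -0.0084 0.0003 0 0 0 -0.07 0.72; -0.0084 0.0003 0 0 0 -0.07 0.72; -0.0084 0.0003 0 0 0 -0.07 0.72; -0.006 0.0002 0 0 0 -0.05 0.72; -0.003 0.0001 0 0 0 -0.025 0.72'
python3 - <<'E'
from plan import *
plan([.6487,.1522,.080],36.2,1,.58)
cv2.imwrite('pics/w16.png',grab_frame('wrist'))
p=cur()[0]; d=p[:2]-[.5519,.0813]; print(np.linalg.norm(d),np.degrees(np.arctan2(d[1],d[0])))
E
```

```text
time: 14.38
tool_pos: [0.5961, 0.1938, 0.0831]
tool_rot: [-0.001, 0.984, -0.178, 0.002]
contact_force: [0.7, -0.3, 0.4]
gripper_width: 0.28
t 14.38 cur [0.5961 0.1938 0.0831] head 69.5 w 0.28 F [ 0.7 -0.3  0.4] rv [-0.003 -0.003  0.581]
0.0638 0.0205 0.0033 -0.0030 -0.0025 0.5807 0.58 ;
0.12067855188632401 68.72302699391203
```

View pics/w16.png

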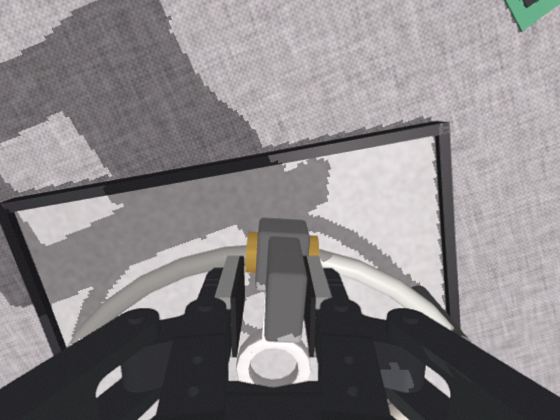

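```bash
python3 -m inch '-0.005 0.0002 0 0 0 -0.04 0.72; -0.0084 0.0003 0 0 0 -0.07 0.72; -0.0084 0.0003 0 0 0 -0.07 0.72; -0.0084 0.0003 0 0 0 -0.07 0.72; -0.0084 0.0003 0 0 0 -0.07 0.72; -0.0084 0.0003 0 0 0 -0.07 0.72; -0.0084 0.0003 0 0 0 -0.07 0.72; -0.0084 0.0003 0 0 0 -0.07 0.72; -0.007 0.0002 0 0 0 -0.06 0.72; -0.004 0.0001 0 0 0 -0.035 0.72'
python3 - <<'E'
from plan import *
plan([.6487,.1522,.080],36.2,1,.58)
cv2.imwrite('pics/w17.png',grab_frame('wrist'))
cv2.imwrite('pics/s17.png',grab_frame('side'))
crop('pics/s17.png','pics/s17c.png',200,220,180,150,4)
p=cur()[0]; d=p[:2]-[.5519,.0813]; print(np.linalg.norm(d),np.degrees(np.arctan2(d[1],d[0])))
E
```

```text
time: 15.27
tool_pos: [0.5221, 0.1969, 0.0823]
tool_rot: [-0.0, 0.991, 0.133, 0.001]
contact_force: [1.4, 0.5, -1.2]
gripper_width: 0.281
t 15.27 cur [0.5221 0.1969 0.0823] head 105.2 w 0.281 F [ 1.4  0.5 -1.2] rv [-0.002 -0.002  1.205]
0.1104 0.0764 0.0025 -0.0017 -0.0019 1.2049 0.58 ;
0.119207968468989 104.61191686833922
```

View pics/w17.png

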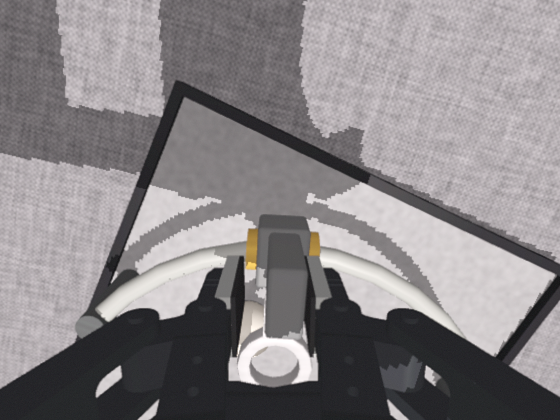

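View pics/s17c.png

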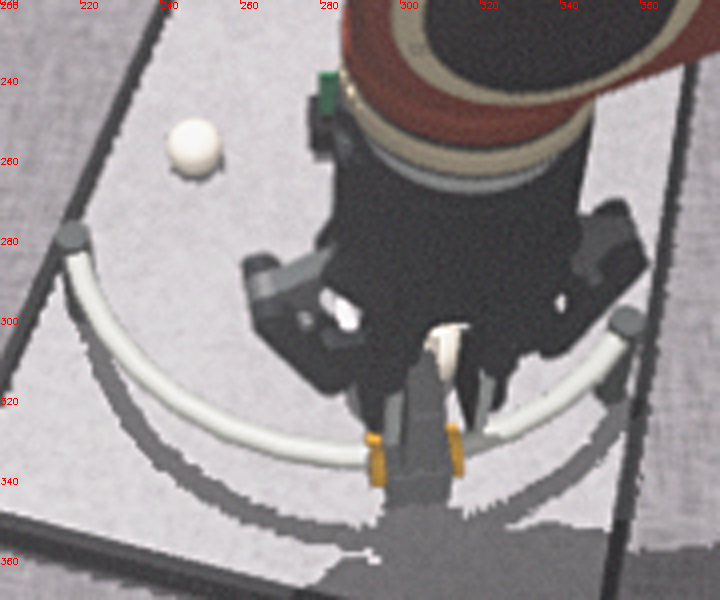

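```bash
python3 -m inch '-0.005 0.0002 0 0 0 -0.042 0.72; -0.008 0.0003 0 0 0 -0.067 0.72; -0.006 0.0002 0 0 0 -0.05 0.72; -0.004 0.0001 0 0 0 -0.035 0.72; -0.002 0 0 0 0 -0.015 0.72; 0 0 0 0 0 0 0.72'
python3 - <<'E'
from plan import *
plan([.6487,.1522,.080],36.2,1,.58)
cv2.imwrite('pics/w18.png',grab_frame('wrist'))
crop('pics/w18.png','pics/w18c.png',200,220,150,150,4)
p=cur()[0]; d=p[:2]-[.5519,.0813]; print(np.linalg.norm(d),np.degrees(np.arctan2(d[1],d[0])))
E
```

```text
time: 15.87
tool_pos: [0.4988, 0.1874, 0.0816]
tool_rot: [0.0, 0.972, 0.234, 0.0]
contact_force: [0.2, 0.0, -0.4]
gripper_width: 0.28
t 15.87 cur [0.4988 0.1874 0.0816] head 117.0 w 0.28 F [ 0.2  0.  -0.4] rv [-0.000e+00 -1.000e-03  1.411e+00]
0.1175 0.0995 0.0017 -0.0003 -0.0007 1.4111 0.58 ;
0.11860938970869137 116.6313738134125
```

View pics/w18.png

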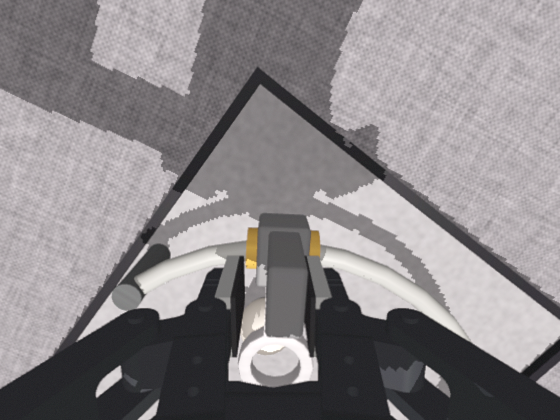

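```bash
python3 -m inch '-0.004 0 0 0 0 -0.034 0.72; -0.004 0 0 0 0 -0.034 0.72; -0.002 0 0 0 0 -0.015 0.72; -0.001 0 0 0 0 -0.008 0.72; 0 0 0 0 0 0 0.72'
python3 - <<'E'
from plan import *
plan([.6487,.1522,.080],36.2,1,.58)
cv2.imwrite('pics/w19.png',grab_frame('wrist'))
crop('pics/w19.png','pics/w19c.png',200,220,150,150,4)
p=cur()[0]; d=p[:2]-[.5519,.0813]; print(np.linalg.norm(d),np.degrees(np.arctan2(d[1],d[0])))
E
```

```text
time: 16.33
tool_pos: [0.489, 0.1821, 0.0813]
tool_rot: [0.0, 0.961, 0.278, 0.0]
contact_force: [0.9, -1.1, 0.2]
gripper_width: 0.28
t 16.33 cur [0.489  0.1821 0.0813] head 122.3 w 0.28 F [ 0.9 -1.1  0.2] rv [ 0.    -0.     1.503]
0.1190 0.1106 0.0013 0.0000 -0.0004 1.5026 0.58 ;
0.11886450041437392 121.9723246726217
```

View pics/w19c.png

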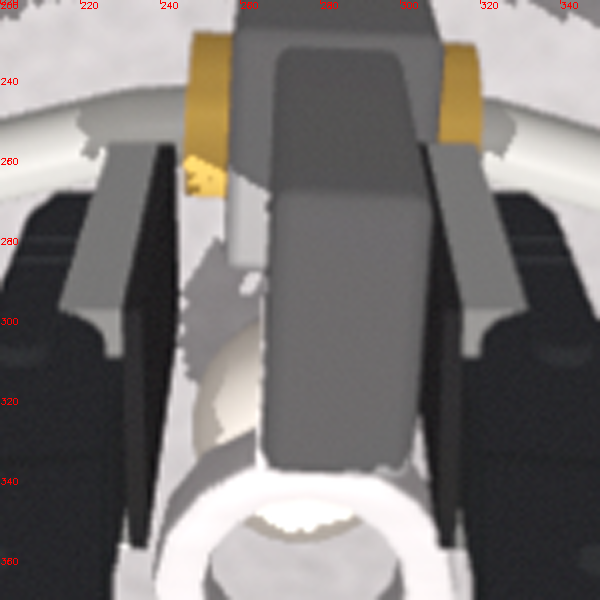

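```bash
python3 -m inch '0 0 0 0 0 0 0.60; 0 0 0 0 0 0 0.58; 0.003 0 0 0 0 0 0.58; 0 0 -0.01 0 0 0 0.58; 0 0 -0.025 0 0 0 0.58; 0 0 -0.03 0 0 0 0.58; 0 0 -0.03 0 0 0 0.58; 0 0.025 -0.02 0 0 0 0.58; 0 0.025 0 0 0 0 0.58; 0 0 0 0 0 0 0.58'
python3 - <<'E'
from plan import *
plan([.6487,.1522,.080],36.2,1,.58)
for n in ('wrist','side','top'):
    ci=camera_info(n); np.save(f'{n}20.npy',ci,allow_pickle=True); cv2.imwrite(f'pics/{n}20.png',grab_frame(n))
crop('pics/side20.png','pics/s20c.png',230,260,150,110,5)
E
```

```text
time: 17.22
tool_pos: [0.5211, 0.1393, 0.1997]
tool_rot: [0.001, 0.961, 0.277, 0.003]
contact_force: [-0.4, 0.3, -0.4]
gripper_width: 0.416
t 17.22 cur [0.5211 0.1393 0.1997] head 122.2 w 0.416 F [-0.4  0.3 -0.4] rv [-0.    -0.007  1.501]
0.1143 0.0566 0.1205 -0.0003 -0.0069 1.5007 0.58 ;
```

View pics/wrist20.png

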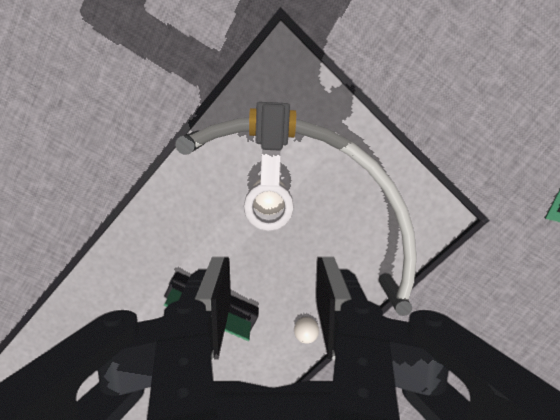

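View pics/s20c.png

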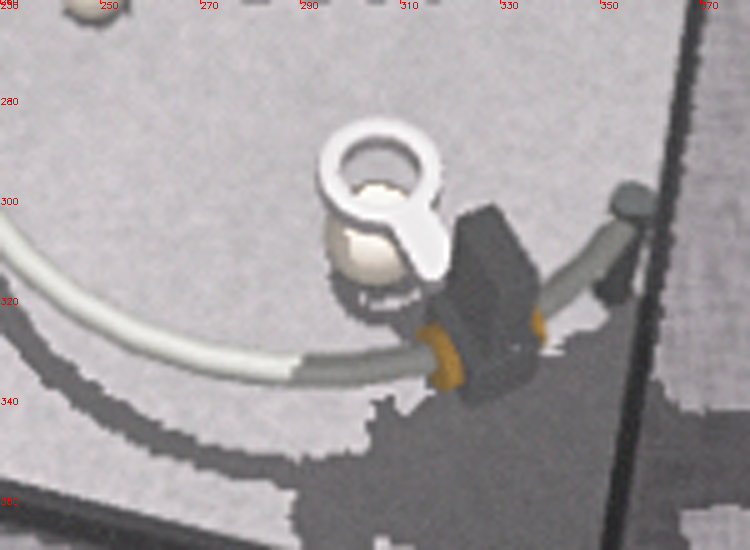

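View pics/top20.png

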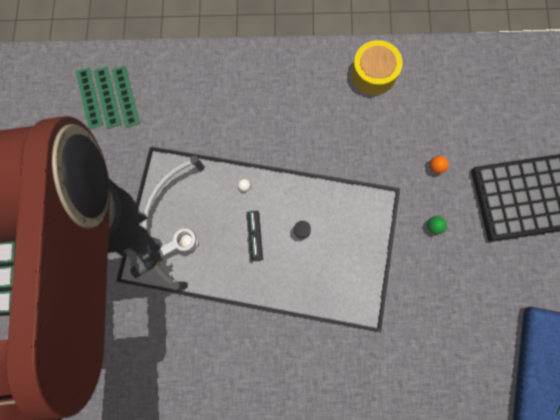

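Run:
```python
from h import *
crop('pics/top20.png','pics/t20c.png',140,205,90,80,6)
crop('pics/wrist20.png','pics/w20c.png',225,130,100,110,5)
S=np.load('side20.npy',allow_pickle=True).item()
print('side ring',unproj(S,[[305.8,294.4]],.059),'nest',unproj(S,[[304.5,309.5]],.012), 'pred ball px', proj(S,np.r_[unproj(S,[[304.5,309.5]],.012)[0][:2],.022]))
```

```text
side ring [[0.52116786 0.13150795 0.059     ]] nest [[0.52060759 0.12986255 0.012     ]] pred ball px [[304.84689186 306.23580603]]
```

View pics/t20c.png

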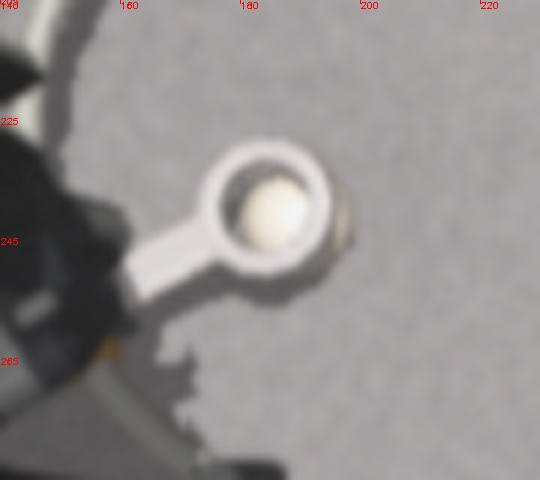

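View pics/w20c.png

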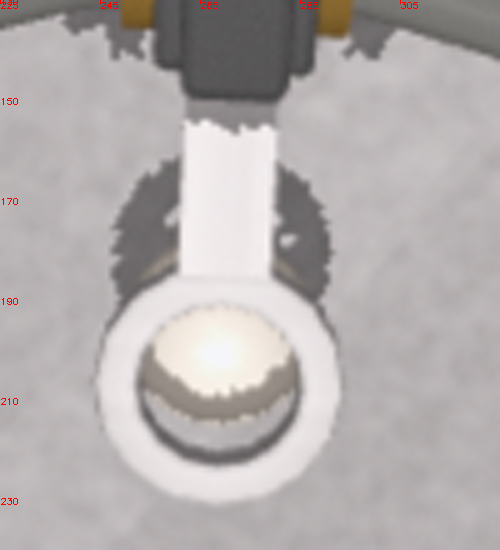

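Run:
```python
from h import *
T=np.load('top20.npy',allow_pickle=True).item();W=np.load('wrist20.npy',allow_pickle=True).item()
print('top',unproj(T,[[184.4,239.4]],.060),'nest',unproj(T,[[191.2,242]],.012))
print('wrist ring',unproj(W,[[268.7,206.8]],.06)); n=unproj(T,[[191.2,242]],.012)[0]
a=unproj(W,[[268.7,206.8]],.06)[0]
# ball bottom edge in wrist through ring: front edge px y~214.3 at x 268; lateral centre of shade ~268.5
for z in (.022,): print(unproj(W,[[268.5,197.5]],z))
```

```text
top [[0.52365354 0.12788511 0.06      ]] nest [[0.52375749 0.12855832 0.012     ]]
wrist ring [[0.52615576 0.12904735 0.06      ]]
[[0.52697684 0.12708896 0.022     ]]
```

```bash
python3 -m inch '0 0 -0.01 0 0 0 0.58; 0 0 0 0 0 0 0.58; 0 0 0 0 0 0 0.58; 0 0 0 0 0 0 0.58'
python3 - <<'E'
from plant import *
print(job_done())
E
```

```text
time: 17.7
tool_pos: [0.5179, 0.142, 0.2062]
tool_rot: [-0.0, 0.96, 0.279, 0.0]
contact_force: [-0.0, -0.2, -0.1]
gripper_width: 0.421
the job is handed in; nothing more can be done
None
```

The ball is in the nest and the head's ring is centred over it. I handed the job in at 17.7 s of the 61 s allowed; it reports no verdict.

- **Ball:** I rolled it in front of the half-closed fingers, past the jar and around the near end of the rack, until it dropped into the nest. It was never lifted.
- **Head:** I straddled the tab with the fingers, pushed the head about 84° along the rod, then opened the fingers and backed off above it.

**Last checks**
- **Ring over nest or ball:** the measured centre-to-centre offset was about 1 mm in the top camera, 2 mm in the side camera and under 1 mm in the wrist camera; the limit is 6 mm. A rougher wrist reading from the last picture, with the ball partly hidden by the ring, gave about 2 mm.
- **Camera disagreement:** absolute positions differed between cameras by up to about 6 mm in x, so I trusted only offsets measured within one camera.
- **Left undisturbed:** by eye in the last top picture, the rack, jar and small parked ball stand where they were at the start.
- **Gripper:** it ended about 90 mm above the tab's top, with wrist forces near zero.

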